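Load the rimless-drilling jig: lens in the nest, drill plate down over its pins

ROBOT

A 7-joint arm with a two-finger parallel gripper is mounted at the origin on a cart in front of the work surface, level with it; the furniture and walls round the work are solid. World frame = base frame: x ahead of the robot, y to its left, z up, the work surface at z = 0. Lengths are in m, angles in rad, forces in N, time in s.
With the tool pointing down it reaches from about 0.35 to 0.9 m from the base axis. Payload 8.1 kg.
Tool frame: the origin (TCP) lies between the finger pads, 19 mm behind the fingertips; this is the grasp point; z points along the fingers, y is the line along which they close (so a half turn about z gives the same grasp; the last joint's range is limited). The gripper opens to 92 mm and grips with 3 to 60 N. Pads are 19 mm wide; open, the fingers measure 130 mm over their backs; the gripper's body (75 mm by 190 mm) begins 47 mm behind the grasp point.
Start: joints at [-1.384, 0.434, 0.025, 1.573, -0.012, 1.134, -0.075], TCP at [0.179, 0.599, 0.246] pointing down, gripper open.
Joint ranges: [-2.62, 2.62], [-0.44, 2.09], [-1.27, 1.32], [0.08, 2.57], [-1.32, 4.46], [0.12, 2], [-2.74, 2.74]. Speed limits (rad/s): [2.22, 2.22, 3.01, 3.01, 3.14, 3.14, 3.14].

INTERFACE

Orientations are given as a rotation vector (axis times angle).
In Python, from cell import observe, imaging, arm gives the robot as it stands.
- The arm moves only by the tool apply_moves, never from a script. Its argument "commands" is a list of rows, each a list of 5 numbers: the opening in per cent of the stroke, from 0 (shut) to 100 (fully open), then the shift along the world's x, y, z in units of 0.06 m (1.0 is 0.06 m), then the turn about the world's z in units of 0.5 rad (1.0 is 0.5 rad). A call has 1 to 12 rows; each row shifts and turns the commanded pose from where the row before left it; what a row does not reach is not made up. A row lasts 1/8 s, in which the tool goes at most 62.5 mm and 10.7 degrees, less where a joint would pass 70% of its speed; a pose out of reach is approached as far as the arm can. A call with a number of a shift or a turn outside -1 to 1 is refused whole. A call with a gripper value outside its range is refused whole. The fingers move at their own pace and stop on an object; "newtons" is the grip in N (left out, the last holds). Time passes only in rows, so rows that do not move let the fingers close. It gives the time, the measured TCP pose, the force, the opening and the grip force at its end, in the units of the state.
- observe(): the state, without advancing time (a new reading comes with each control period).
- imaging.get_image(name): name is "scene" or "top" or "wrist"; returns (picture, depth): 420x560x3 uint8, red, green, blue; 420x560 float32, m along the optical axis (not along the pixel's ray), 0 where there is no reading.
- imaging.camera_params(name): a dict with "camera_matrix" (3x3 intrinsics, pixels), "origin" and "rotation" of the camera in the world; the wrist camera has in their place "tool_from_camera" (4x4, takes a point from camera to tool coordinates, whose origin is the TCP and whose axes are the flange's). Camera axes: x right, y up, looking along -z (the intrinsics and any distortion apply to the point x, -y, -z); pixel columns grow to the right and rows downward; lengths in m; the calibration is good to about 2 mm. A picture is of the moment at which its call begins: read the wrist's pose just before it. camera_params takes no time and is no camera call.
- arm.sign_off(): hands the job in; it is judged then, once.
The state is a dict: "clock": time; "joints": joint angles; "dq": joint speeds; "joint_efforts": joint torques, N m; "position": TCP position; "ee_rot": TCP orientation; "force": force on the tool from outside, world axes, zero at the start; "ft_torque": the same for the moment, N m; "width": opening from 0.0 (shut) to 1.0 (fully open); "gripper_force": force on a finger pad.
Only numpy, scipy, OpenCV 4.12 (cv2) and the standard library are available. Lean on these libraries where they do the work, as an engineer would, in place of code of your own. Each camera call takes 0.05 s, during which the arm holds its last target. There are 200 camera calls.

TASK

Load the sloping drilling jig: lay the lens blank flat on the round rubber seat between the four white stops, then lower the drill plate over the two locating pins, round hole over the thick upper pin and slot over the thin lower one; the slide that carries the pins stands wherever it was last clamped. Press the plate home past the spring plunger at each end until it sits flush on both cross bars, let go, and leave the other things on the worktop where they are.

Things in the scene. Friction and masses are not known exactly. Their poses are not given: they have to be found in the camera images.
- jig_bed: Sloping aluminium jig bed, 216 x 88 x 12 mm, fixed, inclined 25 degrees, low end towards the robot. Origin: centre of its top face, 84 mm above the worktop. x up the slope, y level to the left, z square out of the bed, along the pins. Across it lies a clamped slide with two cross bars, centred at x = -73 and +73 mm, 26 long in x, 128 in y, tops at z = 21 mm, joined by low side rails at y = +-60.
- lens_seat (a point): Centre of the top of the round black rubber lens seat, radius 25 mm: 6 mm above the bed, axes as the bed's. Four white stops of diameter 8 stand round it on a radius of 39.5 mm, at 38, 142, 218, 322 degrees from x, up to 15 mm above the bed with conical tops; they leave 2 mm all round the lens. Fingers have room along +y and -y of the seat, to 5 mm above the bed.
- plate_home (a point): Where the centre of the plate's underside rests, axes as the bed's, if the slide stands mid-way; the clamped slide is up to 10 mm to either side (along y), as last set: see or feel for the pins. On its bars: thick steel pin, diameter 14, rising 24 mm, at x = +72; thin pin, diameter 10, rising 19 mm, at x = -72; both on the slide's middle line, tips bevelled by 1.2 mm.
- drill_plate: Loose aluminium plate, 180 (x) x 100 (y) x 10 mm, rounded edges, 0.4 kg, flat on the worktop, handle up. Origin: centre of its underside; z up, x towards the round hole. Black bar handle over the centre, 14 mm thick in x, 62 long in y, 18 to 48 mm above the underside: grip it across x with the TCP 34 mm above the underside. Four steel bushes 2.5 mm high at x = +-24, y = +-22.
- round_hole (a point): Centre, at the underside, of the plate's round through hole: diameter 15.6 mm, at x = +72, y = 0 mm of the plate. At the other end, x = -72, is the through slot, 19.6 (x) by 11.6 (y) mm. Pressing the plate on: at both ends of the slide a spring ball stands 2 mm in over the plate's end; the underside meets both 12 mm above the bars, 10 to 15 N push it past, and it snaps flush beneath them.
- lens_blank: Loose uncut lens blank, a pale beige disc of 67 mm diameter, 12 mm thick, 28 g, lying flat on the worktop. Origin: centre of its underside; z up. Grip it across its rim.
- dressing_stone: Bystander: plain off-white dressing stone, a bar of 25 x 100 x 13 mm lying on the worktop. Origin: centre of its underside.
- pliers: Bystander: pliers lying flat, 131 x 53 x 14 mm. Origin: centre of the underside.
- glasses_case: Bystander: closed dark blue glasses case, 60 x 150 x 36 mm. Origin: centre of the underside.
Things that resemble listed ones, but are neither listed nor needed, are in the scene too. Of the things that look like the lens_blank, take the one that is farthest to the robot's left at the start.

How it is judged:
On the way, in this order (a step that is already met when the one before it is completed fails the run):
1. the lens blank lies flat on the rubber seat between the four stops, let go (x of lens_blank in the frame of jig_bed between -0.007 and 0.007 m and y of lens_blank in the frame of jig_bed between -0.007 and 0.007 m and z of lens_blank in the frame of jig_bed between 0.0035 and 0.0085 m and angle between the z axis of lens_blank and the z axis of jig_bed, either way round below 0.07 rad and linear speed of lens_blank below 0.02 m/s and angular speed of lens_blank below 0.2 rad/s and contact force between the fingers and lens_blank below 0.1 N), for 0.2 s.
2. the drill plate is flush on both cross bars, over both pins (x of drill_plate in the frame of jig_bed between -0.004 and 0.004 m and y of drill_plate in the frame of jig_bed between -0.015 and 0.015 m and z of drill_plate in the frame of jig_bed between 0.019 and 0.0228 m and angle between the z axis of drill_plate and the z axis of jig_bed, either way round below 0.025 rad and angle between the x axis of drill_plate and the x axis of jig_bed, either way round below 0.04 rad and x of round_hole in the frame of jig_bed above 0.06 m), for 0.2 s.
At the end, for the whole second after the job is handed in: Lens blank flat on the rubber seat (within 7 mm of its centre, 2.5 mm in height, 4 degrees); drill plate flush on both cross bars over both pins (within 2 mm of the bars' height, 1.4 degrees of parallel, 4 mm of its place along the slope), round hole uppermost; both released and at rest (all of step 2 and x of lens_blank in the frame of jig_bed between -0.007 and 0.007 m and y of lens_blank in the frame of jig_bed between -0.007 and 0.007 m and z of lens_blank in the frame of jig_bed between 0.0035 and 0.0085 m and angle between the z axis of lens_blank and the z axis of jig_bed, either way round below 0.07 rad and linear speed of each of lens_blank, drill_plate below 0.02 m/s and angular speed of each of lens_blank, drill_plate below 0.2 rad/s); the robot touches nothing.
It fails at once if the dressing stone is moved by more than 3 cm or tipped (distance of dressing_stone from where it was at the start of the episode above 0.03 m or angle between dressing_stone's own z axis and vertical above 0.35 rad).
It fails at once if a pair of pliers is moved by more than 3 cm or tipped (distance of pliers from where it was at the start of the episode above 0.03 m or angle between pliers's own z axis and vertical above 0.35 rad).
It fails at once if the glasses case is moved by more than 3 cm or tipped (distance of glasses_case from where it was at the start of the episode above 0.03 m or angle between glasses_case's own z axis and vertical above 0.35 rad).
It also fails if it takes over 67 s, if anything falls off the work surface, if the arm or the gripper's body presses on something with over 40 N, if the wrist force passes 120 N, or if a joint passes its speed limit or range.

## Working session

There is one attempt and no reset: what is moved stays moved. The work goes in short steps, Python scripts to look and compute and a tool call to move; the robot and the scene stay as the last step left them, time stands still between calls to the robot, and variables do not carry over. Pictures are saved under pics/ and viewed, at most 14 in all, crops included, and the job is handed in when it is done.

Besides the shell and the picture viewer there is one more tool, called after ">>>" as name(argument=value, ...), one argument or row to a line, values as JSON. apply_moves: Moves the arm, as the interface text tells. Its arguments: {"type":"object","properties":{"commands":{"type":"array"},"newtons":{"type":"number"}},"required":["commands"]}

```bash
mkdir -p pics
cat > h.py <<'E'
from cell import observe, imaging, arm
import numpy as np, cv2
from scipy.spatial.transform import Rotation as R
def shot(n):
    s=observe(); im,d=imaging.get_image(n); p=imaging.camera_params(n); K=np.array(p["camera_matrix"])
    if n=="wrist":
        T=np.array(p["tool_from_camera"]); Rt=R.from_rotvec(s["ee_rot"]).as_matrix()
        Rc=Rt@T[:3,:3]; o=Rt@T[:3,3]+np.array(s["position"])
    else: Rc=np.array(p["rotation"]); o=np.array(p["origin"])
    np.savez("last_%s.npz"%n,im=im,d=d,K=K,Rc=Rc,o=o)
    return im,d
def load(n): return np.load("last_%s.npz"%n)
def cloud(n):
    L=load(n);d=L['d'];h,w=d.shape;u,v=np.meshgrid(np.arange(w),np.arange(h));K=L['K']
    x=(u-K[0,2])/K[0,0]*d;y=(v-K[1,2])/K[1,1]*d
    return np.stack([x,-y,-d],-1)@L['Rc'].T+L['o']
def save(n,f,crop=None,k=1):
    im=load(n)['im'][:,:,::-1]
    if crop: a,b,c,e=crop; im=im[b:e,a:c]
    cv2.imwrite(f,cv2.resize(im,None,fx=k,fy=k,interpolation=cv2.INTER_CUBIC))
E
python3 - <<'E'
from h import *
for n in("top","scene"):
    shot(n);print(n,{k:np.round(v,3).tolist() if not isinstance(v,str) else v for k,v in imaging.camera_params(n).items()})
a=load("top")['im'];b=load("scene")['im']
save("top","pics/top.png",None,1.42);save("scene","pics/scene.png",None,1.42)
print(observe())
E
```

```text
top {'camera_matrix': [[537.571, 0.0, 280.554], [0.0, 537.571, 210.681], [0.0, 0.0, 1.0]], 'origin': [0.323, 0.054, 1.353], 'rotation': [0.134, -0.139, -1.543]}
scene {'camera_matrix': [[501.297, 0.0, 280.358], [0.0, 501.297, 208.557], [0.0, 0.0, 1.0]], 'origin': [-0.157, -0.88, 0.96], 'rotation': [0.888, -0.298, -0.601]}
{'clock': 0.1, 'joints': array([-1.38363548,  0.43515498,  0.0249877 ,  1.57401545, -0.01160049,
        1.13399019, -0.07511056]), 'dq': array([-0.00027861, -0.00167977,  0.00156313, -0.0024754 , -0.00091538,
       -0.00057247,  0.00079232]), 'joint_efforts': array([ 2.47348500e-03, -6.69124532e+01,  9.87495482e-01, -3.15143681e+01,
       -6.05655159e-02,  3.74787790e-02,  4.78081472e-05]), 'position': array([0.17850913, 0.59851161, 0.24481894]), 'ee_rot': array([-4.53698946e-01, -3.10858671e+00,  2.23227771e-03]), 'force': array([0.03215966, 0.60507982, 0.44171012]), 'ft_torque': array([ 0.01885121,  0.02692629, -0.04433753]), 'gripper_force': 0.0, 'width': 1.0000417989359487}
```

```bash
sed -i 's/Rc=np.array(p\["rotation"\])/Rc=R.from_rotvec(p["rotation"]).as_matrix()/' h.py
python3 - <<'E'
from h import *
for n in("top","scene"):
    shot(n);P=cloud(n);print(n,np.round(P[[100,200,300,400]][:,[100,200,300,400,500]],3).tolist())
E
```

```text
top [[[0.766, 0.462, 0.211], [0.854, 0.273, 0.002], [0.86, 0.008, 0.002], [0.844, -0.245, 0.057], [0.323, 0.054, 1.353]], [[0.581, 0.52, -0.012], [0.584, 0.259, 0.002], [0.576, 0.006, 0.075], [0.583, -0.239, 0.066], [0.58, -0.465, 0.11]], [[0.328, 0.759, -0.81], [0.332, 0.247, 0.002], [0.337, -0.001, 0.001], [0.343, -0.25, -0.003], [0.348, -0.476, 0.056]], [[-0.051, 0.729, -0.811], [-0.041, 0.345, -0.807], [0.102, -0.004, 0.013], [-0.024, -0.423, -0.802], [-0.017, -0.812, -0.814]]]
scene [[[0.4, 1.078, 0.074], [0.635, 0.655, 0.165], [1.096, 0.639, 0.041], [0.902, -0.039, 0.348], [1.099, -0.223, 0.362]], [[0.04, -0.031, 0.376], [0.426, 0.324, -0.002], [0.613, 0.042, 0.079], [0.932, -0.077, 0.008], [1.101, -0.31, 0.069]], [[-0.023, -0.069, 0.163], [0.339, 0.238, -0.344], [0.412, -0.21, -0.0], [0.614, -0.366, 0.002], [0.608, -0.597, 0.207]], [[-0.099, -0.16, -0.021], [0.256, 0.182, -0.805], [0.338, -0.311, -0.251], [0.369, -0.576, 0.059], [0.471, -0.711, 0.132]]]
```

View pics/top.png

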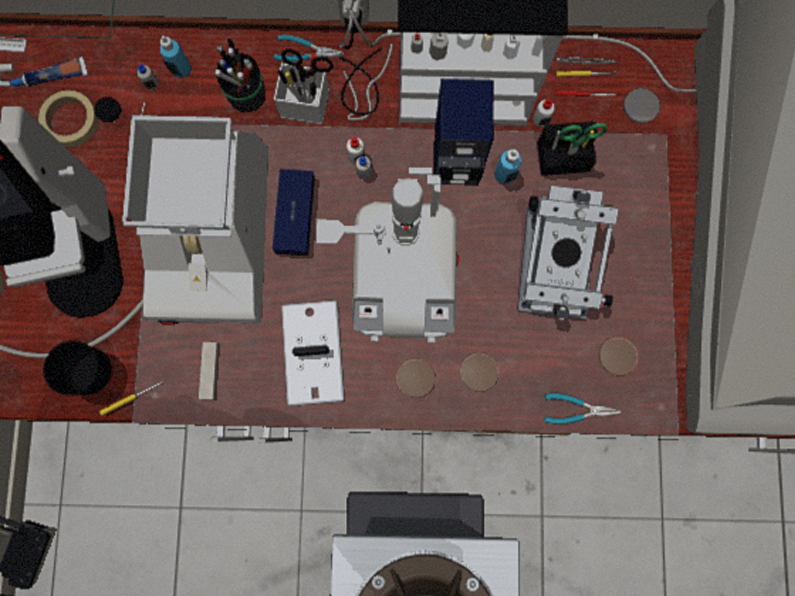

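View pics/scene.png

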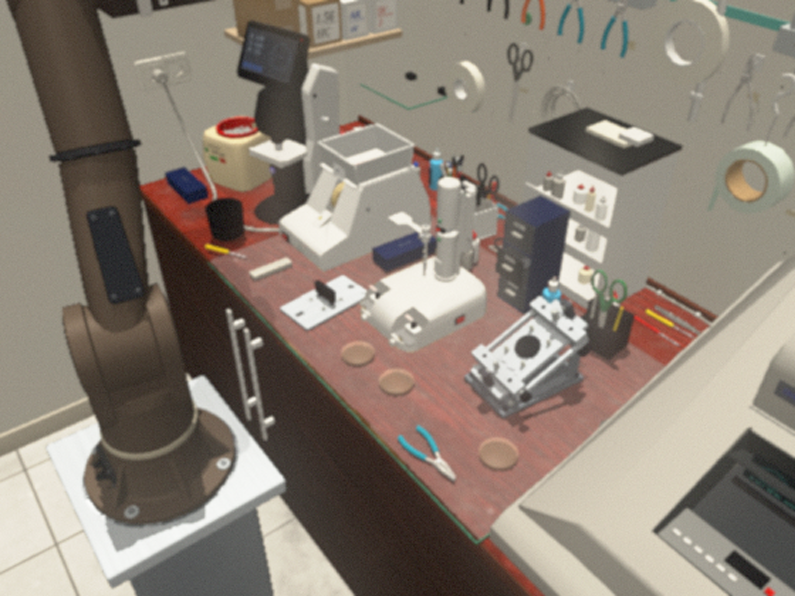

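Run:
```python
from h import *
L=load("top");im=L['im'][:,:,::-1]
a=cv2.resize(im[125:230,360:440],None,fx=5,fy=5,interpolation=cv2.INTER_CUBIC)
b=cv2.resize(im[200:300,190:350],None,fx=2.5,fy=2.5,interpolation=cv2.INTER_CUBIC)
c=np.zeros((525,400,3),np.uint8);c[:250]=b
cv2.imwrite("pics/c1.png",np.hstack([a,c]))
P=cloud("top")
def disc(u0,v0,r=22):
    z=P[v0-r:v0+r,u0-r:u0+r];m=(z[...,2]>0.007)&(z[...,2]<0.02);q=z[m]
    print("disc",q[:,:2].mean(0),(q.max(0)+q.min(0))/2,np.ptp(q,axis=0),np.median(q[:,2]))
for u,v in((292,265),(337,261),(436,250)):disc(u,v)
z=P[205:292,193:247];m=(z[...,2]>0.006)&(z[...,2]<0.016);q=z[m]
print("plate",cv2.minAreaRect(q[:,:2].astype(np.float32)*1000),np.median(q[:,2]))
z=P[205:292,193:247];m=(z[...,2]>0.035)&(z[...,2]<0.06);q=z[m]
print("handle",cv2.minAreaRect(q[:,:2].astype(np.float32)*1000),q[:,2].max())
# jig
z=P[125:230,360:440];m=(z[...,2]>0.02)&(z[...,2]<0.25)
ii=np.array([[P[v,u] for u in range(395,403)] for v in range(174,182)]).reshape(-1,3)
print("seat",ii.mean(0))
for v in range(130,230,8):print(v,np.round(P[v,365:440:8,2],3))
z=P[60:235,250:325];print("meter bbox max z",z[...,2].max())
for v in range(110,240,10):print(v,np.round(P[v,220:330:8,2],2))
```

```text
disc [0.42158442 0.02079819] [0.42503567 0.02722617 0.01345945] [0.09262434 0.09853696 0.01280495] 0.011413904633411076
disc [ 0.43482115 -0.09165639] [ 0.44454336 -0.09100599  0.01333411] [0.09214083 0.10587723 0.01254265] 0.011260647369410126
disc [ 0.46851193 -0.3365397 ] [ 0.47156751 -0.33581964  0.01347393] [0.10838383 0.10049436 0.01292409] 0.0115347650962907
plate ((463.552001953125, 204.14463806152344), (132.96055603027344, 212.4763641357422), 89.56200408935547) 0.010439108674047182
handle ((462.1903076171875, 203.04953002929688), (14.285873413085938, 59.49275207519531), 5.867910385131836) 0.05428095968418156
seat [ 0.63370405 -0.23014105  0.09033088]
130 [ 0.007  0.007  0.002 -0.001  0.003  0.002  0.003  0.004  0.001  0.003]
138 [ 0.    -0.004 -0.003  0.12   0.121  0.157  0.167  0.124 -0.001  0.005]
146 [-0.001  0.1    0.132  0.137  0.132  0.141  0.138  0.142  0.142  0.006]
154 [0.003 0.015 0.007 0.108 0.111 0.109 0.129 0.127 0.129 0.004]
162 [-0.002  0.008  0.011  0.103  0.1    0.099  0.102  0.01   0.11  -0.001]
170 [0.004 0.015 0.093 0.088 0.098 0.101 0.093 0.004 0.005 0.0
[... 1034 characters left out ...]
7  0.17  0.17  0.19  0.07  0.19  0.17  0.07  0.07
  0.07 -0.  ]
170 [ 0.    0.18  0.17 -0.    0.07  0.07  0.1   0.08  0.1   0.08  0.08  0.08
  0.07  0.  ]
180 [-0.   -0.    0.    0.    0.07  0.08  0.08  0.07  0.07  0.08  0.08  0.08
  0.07 -0.  ]
190 [-0.    0.   -0.   -0.    0.07  0.07  0.07  0.07  0.08  0.08  0.08  0.08
  0.08  0.  ]
200 [ 0.   -0.    0.    0.    0.07  0.07  0.08  0.07  0.07  0.08  0.08  0.07
  0.07 -0.  ]
210 [-0.    0.   -0.    0.01  0.05  0.06  0.06  0.08  0.07  0.07  0.07  0.07
  0.07  0.  ]
220 [-0.    0.01  0.01  0.    0.03  0.07  0.03  0.07  0.06  0.07  0.03  0.05
  0.03  0.  ]
230 [ 0.01  0.01  0.01 -0.    0.03  0.03  0.03  0.05  0.06  0.06  0.03  0.03
  0.03 -0.  ]
```

View pics/c1.png

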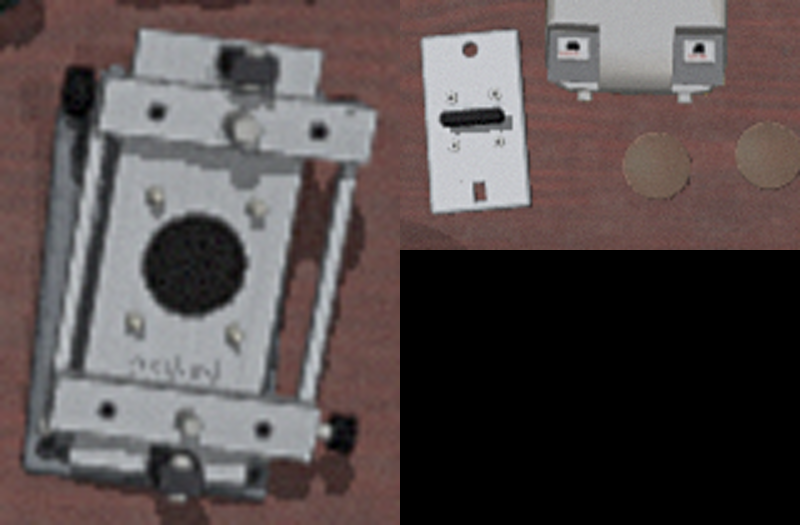

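```bash
cat >> h.py <<'E'
def proj(n,X):
    L=load(n);c=(np.atleast_2d(X)-L['o'])@L['Rc'];K=L['K']
    return np.c_[K[0,2]+K[0,0]*c[:,0]/-c[:,2],K[1,2]-K[1,1]*c[:,1]/-c[:,2]]
def ray(n,u,v,z):
    L=load(n);K=L['K'];d=L['Rc']@np.array([(u-K[0,2])/K[0,0],-(v-K[1,2])/K[1,1],-1]);return L['o']+d*(z-L['o'][2])/d[2]
def jigR(yaw): return R.from_euler('ZY',[yaw,-np.deg2rad(25)]).as_matrix()
B=lambda a,z:[39.5*np.cos(np.deg2rad(a)),39.5*np.sin(np.deg2rad(a)),z]
def jigpts(p,pts,slide):
    X=np.array(pts,float)/1000; X[:,1]+=np.array(slide)*p[3]
    return X@jigR(p[2]).T+np.array([p[0],p[1],.084])
E
cat > fit.py <<'E'
from h import *
from scipy.optimize import least_squares
uv=np.array([[195,264],[155,198],[257,209],[134,323],[234,336],[244,127],[187,424]])/5.+[360,125]
pts=[[0,0,6],B(38,14),B(322,14),B(142,14),B(218,14),[72,0,45],[-72,0,40]];sl=[0]*5+[1,1]
r=least_squares(lambda p:(proj("top",jigpts(p,pts,sl))-uv).ravel(),[.63,-.23,-.15,0])
print("jig",r.x,np.round(r.fun,1))
print("pins",jigpts(r.x,pts,sl)[-2:])
print("lens",ray("top",292.4,265.8,.012))
print("hole,slot",ray("top",218,219.5,.010),ray("top",222,276.3,.010))
E
python3 fit.py
```

```text
jig [ 0.63616711 -0.23076601 -0.10468189 -0.00443068] [-0.4 -0.2  0.2 -0.3  0.1  0.   0.  -0.   0.1 -0.1 -0.2  0.4  0.1  0.2]
pins [[ 0.68168738 -0.24000371  0.15521237]
 [ 0.553995   -0.22658759  0.0898238 ]]
lens [0.42091425 0.02005173 0.012     ]
hole,slot [0.533498   0.21031061 0.01      ] [0.39104977 0.19428001 0.01      ]
```

>>> apply_moves(
  commands=[
    [100,0.34,-0.8,0,0.03],
    [100,0.34,-0.8,0,0.03],
    [100,0.34,-0.8,0,0.03],
    [100,0.34,-0.8,0,0.03],
    [100,0.34,-0.8,0,0.03],
    [100,0.34,-0.8,0,0.03],
    [100,0.34,-0.8,0,0.03],
    [100,0.34,-0.8,0,0.03],
    [100,0.34,-0.8,0,0.03],
    [100,0.34,-0.8,0,0.03],
    [100,0.34,-0.8,-0.4,0.03],
    [100,0.3,-0.8,-0.4,0.03],
  ],
)

```text
clock: 1.7
position: [0.4218, 0.0215, 0.1974]
ee_rot: [0.171, 3.135, 0.001]
force: [0.3, 0.5, 0.4]
width: 0.998
gripper_force: 0.0
```

```bash
cat >> h.py <<'E'
def pose():
    s=observe();M=R.from_rotvec(s["ee_rot"]).as_matrix();print("t%.2f"%s["clock"],np.round(s["position"],4),"yang(deg) %.1f"%np.rad2deg(np.arctan2(M[1,1],M[0,1])),"F",np.round(s["force"],1),"w",round(s["width"]*92,1),"g",round(s["gripper_force"],1),"tilt",np.round(M[:2,2],3))
E
python3 - <<'E'
from h import *
pose();shot("wrist");save("wrist","pics/w1.png")
P=cloud("wrist");m=(P[...,2]>.008)&(P[...,2]<.016)&(abs(P[...,0]-.42)<.06)&(abs(P[...,1]-.02)<.06)
print(m.sum(),np.median(P[m],0),[(np.percentile(P[m][:,i],1),np.percentile(P[m][:,i],99)) for i in (0,1)],proj("wrist",[[.421,.02,.012]]))
E
```

```text
t1.70 [0.4218 0.0215 0.1974] yang(deg) 83.8 F [0.3 0.5 0.4] w 91.8 g 0.0 tilt [0.002 0.001]
3592 [0.42017937 0.02070913 0.01103356] [(np.float64(0.3903959579917332), np.float64(0.45280903152992197)), (np.float64(-0.010420731174923257), np.float64(0.05172272519515928))] [[273.78862542 180.86685361]]
```

View pics/w1.png

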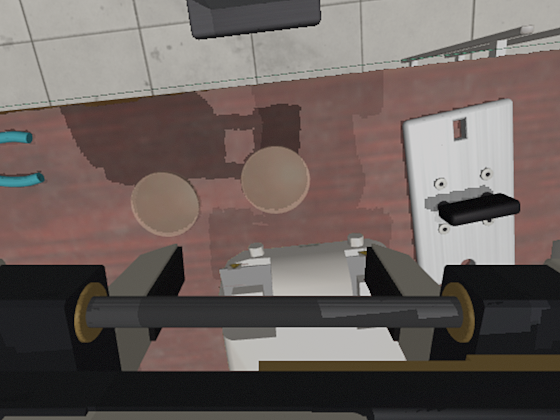

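>>> apply_moves(
  commands=[
    [100,0,-0.01,-0.6,0],
    [100,0,0,-0.6,0],
    [100,0,0,-0.6,0],
    [100,0,0,-0.5,0],
    [100,0,0,-0.35,0],
    [100,0,0,-0.24,0],
    [100,0,0,0,0],
    [60,0,0,0,0],
    [60,0,0,0,0],
    [60,0,0,0,0],
    [60,0,0,0,0],
  ],
  newtons=6,
)

```text
clock: 3.12
position: [0.4213, 0.0225, 0.0245]
ee_rot: [0.172, 3.136, 0.001]
force: [-0.7, -0.3, 4.4]
width: 0.721
gripper_force: 6.1
```

>>> apply_moves(
  commands=[
    [60,0,0,0.5,0],
    [60,0,0,0.8,0],
    [60,0,0,0.8,0],
    [60,0,-0.6,0.7,0],
    [60,0,-0.8,0.2,0],
    [60,0,-0.8,0,0],
    [60,0.4,-0.8,0,0],
    [60,0.8,-0.6,0,0],
    [60,0.8,-0.4,0,0],
    [60,0.8,-0.2,0,0],
    [60,0.6,0,-0.2,0],
    [60,0.1,0,-0.3,0],
  ],
)

```text
clock: 4.62
position: [0.6331, -0.2291, 0.1731]
ee_rot: [0.17, 3.136, -0.0]
force: [-0.5, -0.2, -0.4]
width: 0.718
gripper_force: 6.0
```

Run:
```python
from h import *
pose();shot("wrist");save("wrist","pics/w2.png")
p=[.63617,-.23077,-.10468,-.00443]
pts=[[0,0,6],B(38,15),B(322,15),B(142,15),B(218,15),[72,0,45],[-72,0,40]]
print(proj("wrist",jigpts(p,pts,[0]*5+[1,1])))
```

```text
t4.62 [ 0.6331 -0.2291  0.1731] yang(deg) 83.8 F [-0.5 -0.2 -0.4] w 66.1 g 6.0 tilt [ 0.001 -0.   ]
[[274.10769661 218.78012621]
 [311.78490012 265.39174168]
 [236.72113925 265.64803475]
 [310.14753831 171.24479131]
 [237.68913471 171.53952666]
 [266.29386328 344.10780399]
 [266.34945988  97.35491351]]
```

View pics/w2.png

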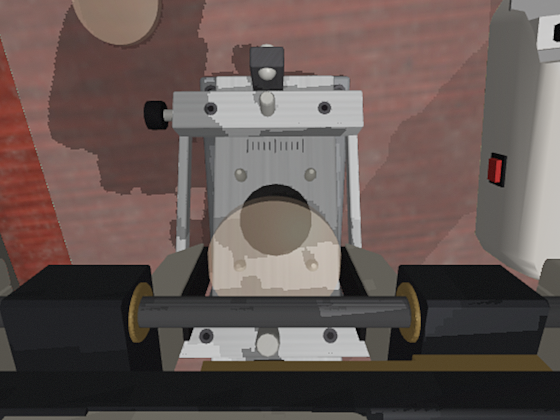

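>>> apply_moves(
  commands=[
    [60,-0.1,0,-0.3,0],
    [60,0,0,-0.3,0],
    [60,0,0,-0.12,0],
    [60,0,0,0,0],
    [60,0,0,-0.05,0],
    [60,0,0,-0.05,0],
  ],
  newtons=3,
)

```text
clock: 5.42
position: [0.6253, -0.2298, 0.1253]
ee_rot: [0.172, 3.136, -0.0]
force: [0.4, 0.6, -1.3]
width: 0.718
gripper_force: 3.0
```

>>> apply_moves(
  commands=[
    [60,0.015,0,-0.03,0],
    [60,0.015,0,-0.03,0],
    [60,0.015,0,-0.03,0],
    [60,0.015,0,-0.03,0],
    [60,0.015,0,-0.02,0],
    [60,0.015,0,-0.02,0],
    [60,0.01,0,-0.02,0],
    [60,0.01,0,0,0],
  ],
)

```text
clock: 6.42
position: [0.6311, -0.2297, 0.1141]
ee_rot: [-0.173, -3.136, -0.0]
force: [-3.4, 1.3, 2.1]
width: 0.718
gripper_force: 3.0
```

Run:
```python
from h import *
pose();shot("wrist");save("wrist","pics/w3.png",(150,60,420,330),2)
P=cloud("wrist")[150:250,230:320:];p=[.6366,-.2297,-.1047,0]
Q=(P-[p[0],p[1],.084])@jigR(p[2])*1000
print(np.round(Q[::12,::11,2],0))
```

```text
t6.42 [ 0.6311 -0.2297  0.1141] yang(deg) 83.7 F [-3.4  1.3  2.1] w 66.0 g 3.0 tilt [-0.001  0.   ]
[[ 7.  8.  8.  8.  7.  8.  6.  7.  6.]
 [ 0.  2. -0.  1. -0.  1. -1.  1.  1.]
 [ 2.  0.  1.  1.  1.  1.  1.  0.  1.]
 [-0. -0.  1.  2.  1.  0.  1.  0.  0.]
 [16.  1.  1. 15. 16. 15.  0.  1. 12.]
 [ 8. 15. 16. 17. 16. 16. 15. 16.  2.]
 [16. 17. 18. 18. 17. 17. 17. 19. 16.]
 [17. 18. 18. 18. 18. 18. 19. 16. 17.]
 [17. 19. 19. 19. 20. 18. 19. 18. 17.]]
```

View pics/w3.png

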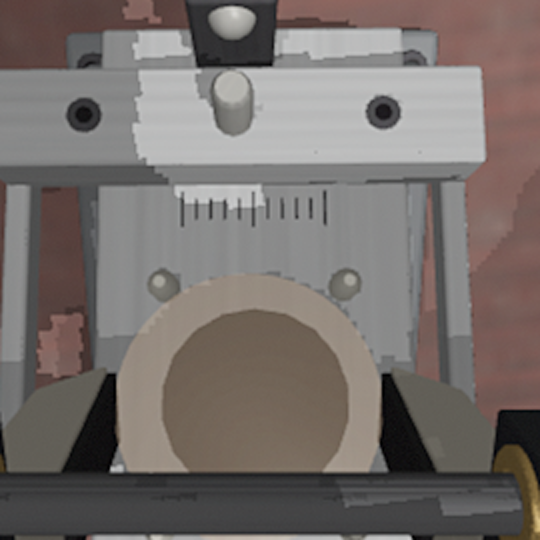

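>>> apply_moves(
  commands=[
    [76,0,0,0,0],
    [79,0,0,0,0],
    [82,0,0,0,0],
    [82,0,0,0,0],
    [82,0,0,0.1,0],
    [82,0,0,0.3,0],
    [82,-0.2,0,0.6,0],
    [82,-0.4,0,0.6,0],
    [82,-0.5,0,0.4,0],
  ],
)

```text
clock: 7.6
position: [0.5658, -0.2303, 0.2372]
ee_rot: [0.172, 3.134, -0.001]
force: [0.1, -0.7, 0.1]
width: 0.819
gripper_force: 0.0
```

Run:
```python
from h import *
pose();shot("wrist");save("wrist","pics/w4.png")
p=[.6366,-.2297,-.1047,-.005]
Q=(cloud("wrist")-[p[0],p[1],.084])@jigR(p[2])*1000
m=(np.hypot(Q[...,0],Q[...,1])<40)&(Q[...,2]>13.5)&(Q[...,2]<25)
q=Q[m];A=np.c_[q[:,:2],np.ones(len(q))];print("plane",np.linalg.lstsq(A,q[:,2],rcond=None)[0],q.mean(0),np.percentile(q,[1,99],axis=0))
pts=[[0,0,18],B(38,15),B(322,15),B(142,15),B(218,15),[72,0,45],[-72,0,40]]
print(proj("wrist",jigpts(p,pts,[0]*5+[1,1])))
```

```text
t7.60 [ 0.5658 -0.2303  0.2372] yang(deg) 83.7 F [ 0.1 -0.7  0.1] w 75.3 g 0.0 tilt [ 0.003 -0.001]
plane [ 1.07040180e-02 -3.96107336e-04  1.71230678e+01] [-0.72132942 -2.67805869 17.1164075 ] [[-30.70213573 -34.00589569  14.22024951]
 [ 27.40305389  28.53048023  20.01119031]]
[[285.17171678 263.36688795]
 [312.93971188 298.83598338]
 [257.85618623 299.07264888]
 [311.62823471 228.24103085]
 [257.93441592 228.51017161]
 [280.55949619 358.30344371]
 [279.25337827 178.61829141]]
```

View pics/w4.png

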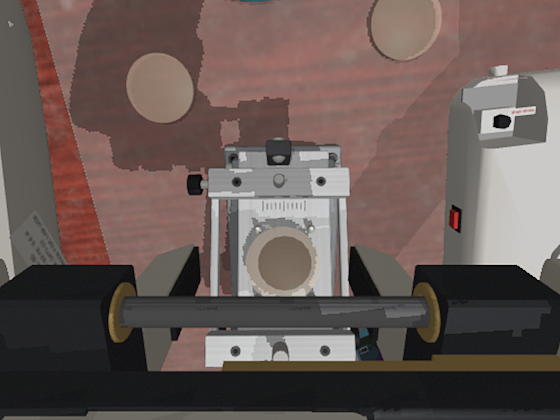

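>>> apply_moves(
  commands=[
    [95,-0.8,0.2,0,0],
    [95,-0.8,0.6,0,0.02],
    [95,-0.2,0.9,0,0.04],
    [95,0,0.9,0,0.06],
    [95,0,0.9,0,0.06],
    [95,0,0.9,0,0.06],
    [95,0,0.9,0,0.06],
    [95,0,0.9,-0.2,0.06],
    [95,0.03,0.7,-0.5,0.06],
    [95,0.04,0.32,-0.6,0.02],
    [95,0,0,-0.3,0],
    [95,0,0,0,0],
  ],
)

```text
clock: 9.15
position: [0.4616, 0.2033, 0.1379]
ee_rot: [0.173, -3.136, 0.002]
force: [0.8, -0.2, -0.1]
width: 0.954
gripper_force: 0.0
```

Run:
```python
from h import *
pose();shot("wrist");save("wrist","pics/w5.png")
P=cloud("wrist");m=(P[...,2]>.042)&(P[...,2]<.055)&(abs(P[...,0]-.46)<.04)&(abs(P[...,1]-.2)<.06)
print(m.sum(),cv2.minAreaRect((P[m][:,:2]*1000).astype(np.float32)),np.median(P[m],0))
m=(P[...,2]>.006)&(P[...,2]<.014)&(abs(P[...,0]-.46)<.12)&(abs(P[...,1]-.2)<.08)
print(cv2.minAreaRect((P[m][:,:2]*1000).astype(np.float32)))
```

```text
t9.15 [0.4616 0.2033 0.1379] yang(deg) 96.3 F [ 0.8 -0.2 -0.1] w 87.8 g 0.0 tilt [-0.001 -0.001]
1630 ((462.15625, 203.8052520751953), (13.518499374389648, 61.54945755004883), 6.557363986968994) [0.46108246 0.20381625 0.04792121]
((463.5277099609375, 185.31222534179688), (177.12986755371094, 137.061279296875), 6.153695106506348)
```

View pics/w5.png

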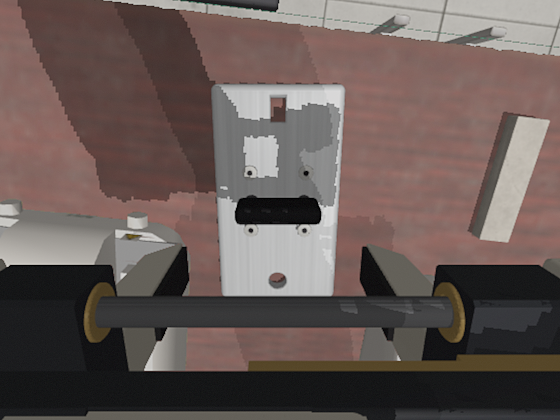

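>>> apply_moves(
  commands=[
    [95,0.01,0.01,-0.5,0],
    [95,0,0,-0.5,0],
    [95,0,0,-0.4,0],
    [95,0,0,-0.3,0],
    [95,0,0,0,0],
    [50,0,0,0,0],
    [50,0,0,0,0],
    [50,0,0,0,0],
    [50,0,0,0,0],
    [50,0,0,0,0],
    [50,0,0,0.2,0],
    [50,0,0,0.2,0],
  ],
  newtons=20,
)

```text
clock: 10.7
position: [0.4621, 0.2039, 0.0608]
ee_rot: [0.173, -3.136, 0.001]
force: [-0.8, 0.5, -3.9]
width: 0.671
gripper_force: 20.0
```

Run:
```python
from h import *
pose()
```

```text
t10.70 [0.4621 0.2039 0.0608] yang(deg) 96.3 F [-0.8  0.5 -3.9] w 61.7 g 20.0 tilt [-0.001 -0.   ]
```

>>> apply_moves(
  commands=[
    [50,0,0,0.6,0],
    [50,0,0,0.8,0],
    [50,0,-0.4,0.8,-0.03],
    [50,0,-0.7,0.45,-0.05],
    [50,0,-0.8,0,-0.05],
    [50,0,-0.9,0,-0.05],
    [50,0,-0.9,0,-0.05],
    [50,0.2,-0.9,0,-0.05],
    [50,0.5,-0.9,0,-0.05],
    [50,0.6,-0.8,0,-0.05],
    [50,0.6,-0.5,0,-0.05],
    [50,0.48,-0.15,0,0],
  ],
)

```text
clock: 12.2
position: [0.6054, -0.2159, 0.2197]
ee_rot: [-0.171, -3.137, 0.002]
force: [0.4, -0.0, -3.4]
width: 0.677
gripper_force: 20.0
```

Run:
```python
from h import *
pose()
```

```text
t12.20 [ 0.6054 -0.2159  0.2197] yang(deg) 83.8 F [ 0.4 -0.  -3.4] w 62.3 g 20.0 tilt [-0.    -0.001]
```

>>> apply_moves(
  commands=[
    [50,0,0.02,-0.2,0],
    [50,0,0,-0.2,0],
    [50,0,0,-0.1,0],
    [50,0,0,-0.08,0],
    [50,0,0,-0.08,0],
    [50,0,0,-0.08,0],
    [50,0,0,-0.08,0],
    [50,0,0,0,0],
  ],
  newtons=15,
)

```text
clock: 13.2
position: [0.6052, -0.2116, 0.1695]
ee_rot: [-0.165, -3.137, 0.0]
force: [0.0, -0.0, -3.2]
width: 0.675
gripper_force: 15.0
```

```bash
cat >> h.py <<'E'
def plate():
    # plane of plate top in jig frame from wrist depth
    p=[.6366,-.2297,-.1047]; s=observe(); Q=(cloud("wrist")-[p[0],p[1],.084])@jigR(p[2])*1000
    t=(np.array(s["position"])-[p[0],p[1],.084])@jigR(p[2])*1000; print("tcp in jig",np.round(t,1))
    return Q
E
python3 - <<'E'
from h import *
pose();shot("wrist");save("wrist","pics/w6.png")
Q=plate();np.set_printoptions(suppress=True,linewidth=160)
for c in (240,275,310):
    print(c,np.round(Q[60:260:14,c],0).tolist())
E
```

```text
t13.20 [ 0.6052 -0.2116  0.1695] yang(deg) 84.0 F [ 0.  -0.  -3.2] w 62.1 g 15.0 tilt [-0. -0.]
tcp in jig [ 6.6 14.7 91.6]
240 [[-163.0, -15.0, -16.0], [-154.0, -15.0, -23.0], [-144.0, -16.0, -26.0], [-86.0, -5.0, 76.0], [-79.0, -5.0, 75.0], [-71.0, -5.0, 75.0], [-64.0, -5.0, 74.0], [-56.0, -5.0, 72.0], [-49.0, -5.0, 71.0], [-41.0, -5.0, 70.0], [-34.0, -5.0, 70.0], [-27.0, -5.0, 69.0], [-19.0, -4.0, 71.0], [-12.0, -5.0, 66.0], [-5.0, -5.0, 65.0]]
275 [[-163.0, 14.0, -16.0], [-153.0, 14.0, -21.0], [-143.0, 14.0, -25.0], [-86.0, 14.0, 75.0], [-79.0, 14.0, 73.0], [-97.0, 14.0, -0.0], [-80.0, 14.0, 21.0], [-56.0, 14.0, 74.0], [-49.0, 14.0, 72.0], [-42.0, 14.0, 70.0], [-34.0, 14.0, 69.0], [-27.0, 14.0, 68.0], [-19.0, 14.0, 67.0], [-12.0, 14.0, 68.0], [-5.0, 14.0, 65.0]]
310 [[-163.0, 43.0, -16.0], [-153.0, 43.0, -21.0], [-143.0, 44.0, -25.0], [-86.0, 33.0, 76.0], [-79.0, 33.0, 75.0], [-71.0, 33.0, 74.0], [-63.0, 32.0, 75.0], [-56.0, 32.0, 73.0], [-49.0, 32.0, 72.0], [-41.0, 32.0, 71.0], [-34.0, 33.0, 69.0], [-26.0, 32.0, 71.0], [-19.0, 32.0, 71.0], [-12.0, 32.0, 67.0], [-5.0, 32.0, 66.0]]
```

View pics/w6.png

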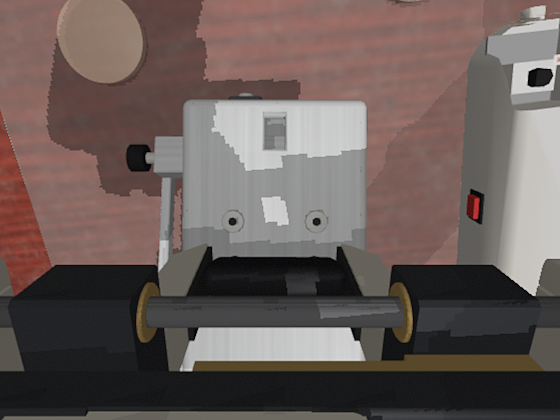

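>>> apply_moves(
  commands=[
    [50,0,0,-0.08,0],
    [50,0,0,-0.06,0],
    [50,0,0,-0.05,0],
    [50,0,0,-0.03,0],
    [50,0,0,0,0],
  ],
)

```text
clock: 13.88
position: [0.6053, -0.2117, 0.1567]
ee_rot: [0.165, 3.137, -0.0]
force: [-0.2, -0.9, -3.4]
width: 0.673
gripper_force: 15.0
```

```bash
cat >> h.py <<'E'
    
def tilt():
    Q=plate();m=(Q[...,0]>-95)&(Q[...,0]<-18)&(Q[...,2]>25)&(Q[...,2]<110)&(abs(Q[...,1])<60)
    m[:90]=0;m[260:]=0;q=Q[m]
    k=np.ones(len(q),bool)
    for _ in range(4):
        A=np.c_[q[:,:2],np.ones(len(q))];c=np.linalg.lstsq(A[k],q[k,2],rcond=None)[0];k=abs(A@c-q[:,2])<2.5
    print("plate top: slopes x,y and z0:",np.round(c,3),k.sum(),"y mid",np.percentile(q[k,1],[.5,99.5]),"x low end",np.percentile(q[k,0],.2))
    return Q
E
python3 - <<'E'
from h import *
pose();shot("wrist");tilt()
E
```

```text
t13.88 [ 0.6053 -0.2117  0.1567] yang(deg) 84.0 F [-0.2 -0.9 -3.4] w 61.9 g 15.0 tilt [ 0. -0.]
tcp in jig [ 0.8 14.7 79.8]
plate top: slopes x,y and z0: [ 3.7000e-02 -1.0000e-03  5.3776e+01] 20416 y mid [-35.5113417   59.53926881] x low end -89.71098491483963
```

>>> apply_moves(
  commands=[
    [50,-0.05,0,0.12,0],
    [50,-0.02,-0.16,0,0],
    [50,-0.02,-0.16,0,0],
    [50,-0.02,0,0,0],
    [50,0,0,0,0],
  ],
  newtons=18,
)

```text
clock: 14.55
position: [0.5984, -0.2309, 0.1637]
ee_rot: [-0.165, -3.137, -0.001]
force: [-0.1, 0.3, -4.2]
width: 0.67
gripper_force: 18.0
```

Run:
```python
from h import *
pose();shot("wrist");save("wrist","pics/w7.png",(170,40,370,190),4);tilt()
p=[.6366,-.2297,-.1047,-.005]
print(proj("wrist",jigpts(p,[[-72,0,40],[-72,0,21]],[1,1])))
```

```text
t14.55 [ 0.5984 -0.2309  0.1637] yang(deg) 84.0 F [-0.1  0.3 -4.2] w 61.6 g 18.0 tilt [-0.  0.]
tcp in jig [-0.5 -4.8 88.2]
plate top: slopes x,y and z0: [ 3.4000e-02 -2.0000e-03  6.2216e+01] 21404 y mid [-55.16497122  41.83539784] x low end -91.13954437014634
[[276.39988136 156.06869104]
 [276.24106462 163.54705315]]
```

View pics/w7.png

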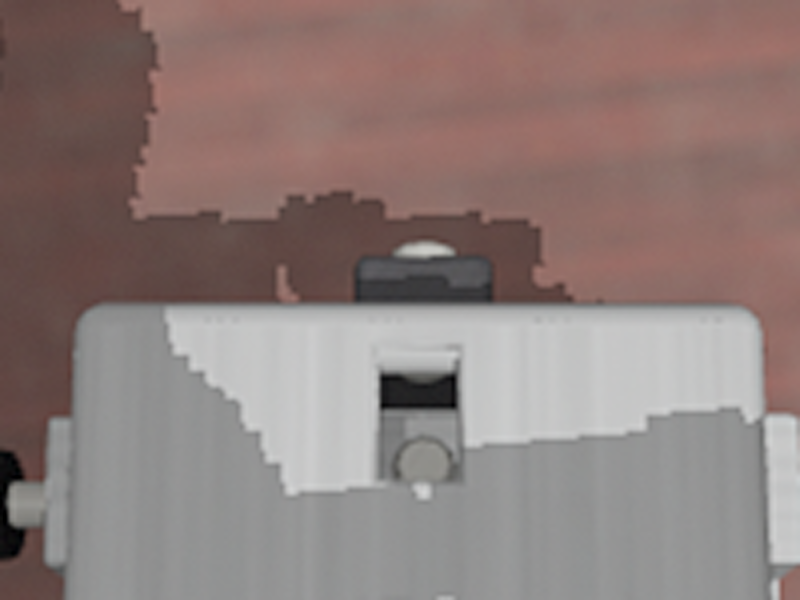

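```bash
cat >> h.py <<'E'
def onplane(u,v,c):
    p=[.6366,-.2297,-.1047];L=load("wrist");K=L['K'];J=jigR(p[2])
    d=(L['Rc']@np.array([(u-K[0,2])/K[0,0],-(v-K[1,2])/K[1,1],-1]))@J;o=(L['o']-[p[0],p[1],.084])@J*1000
    t=(c[0]*o[0]+c[1]*o[1]+c[2]-o[2])/(d[2]-c[0]*d[0]-c[1]*d[1]);return o+t*d
E
python3 - <<'E'
from h import *
c=[.034,-.002,62.2];f=lambda u,v:np.round(onplane(170+u/4,40+v/4,c),1)
print("slot far/near",f(419,345),f(421,484),"end",f(419,305),"sides",f(74,330),f(764,330))
print("pin tip",onplane(276,155.3,[0,0,40]))
E
```

```text
slot far/near [-84.1  -6.   59.4] [-63.7  -5.8  60. ] end [-90.2  -6.   59.1] sides [-86.4 -55.2  59.4] [-86.4  43.1  59.2]
pin tip [-72.48967002  -5.24683967  40.        ]
```

>>> apply_moves(
  commands=[
    [50,0.02,0.008,0.008,0],
    [50,0.028,-0.003,-0.06,0],
    [50,0.028,-0.003,-0.06,0],
    [50,0.014,-0.001,-0.03,0],
    [50,0.014,-0.001,-0.03,0],
    [50,0,0,0,0],
  ],
  newtons=15,
)

```text
clock: 15.35
position: [0.6048, -0.2308, 0.1534]
ee_rot: [-0.165, -3.137, -0.0]
force: [-0.1, 0.2, -3.4]
width: 0.676
gripper_force: 15.0
```

Run:
```python
from h import *
pose();shot("wrist");save("wrist","pics/w8.png",(170,40,370,190),3);tilt()
```

```text
t15.35 [ 0.6048 -0.2308  0.1534] yang(deg) 84.0 F [-0.1  0.2 -3.4] w 62.2 g 15.0 tilt [-0.  0.]
tcp in jig [ 0.9 -4.5 76.3]
plate top: slopes x,y and z0: [ 3.5000e-02 -2.0000e-03  5.0167e+01] 20828 y mid [-54.58512335  42.45852076] x low end -89.64870556512429
```

>>> apply_moves(
  commands=[
    [50,0.014,-0.001,-0.03,0],
    [50,0.014,-0.001,-0.03,0],
    [50,0,0,0,0],
  ],
)

```text
clock: 15.78
position: [0.6069, -0.231, 0.1501]
ee_rot: [0.164, 3.137, -0.0]
force: [0.8, 0.2, -2.8]
width: 0.674
gripper_force: 15.0
```

Run:
```python
from h import *
pose();shot("wrist");save("wrist","pics/w9.png",(170,40,370,190),3);tilt()
```

```text
t15.78 [ 0.6069 -0.231   0.1501] yang(deg) 84.0 F [ 0.8  0.2 -2.8] w 62.0 g 15.0 tilt [ 0.001 -0.   ]
tcp in jig [ 1.2 -4.4 72.4]
plate top: slopes x,y and z0: [ 3.7000e-02 -2.0000e-03  4.6277e+01] 20836 y mid [-54.4700579  42.461476 ] x low end -94.07493407244974
```

View pics/w9.png

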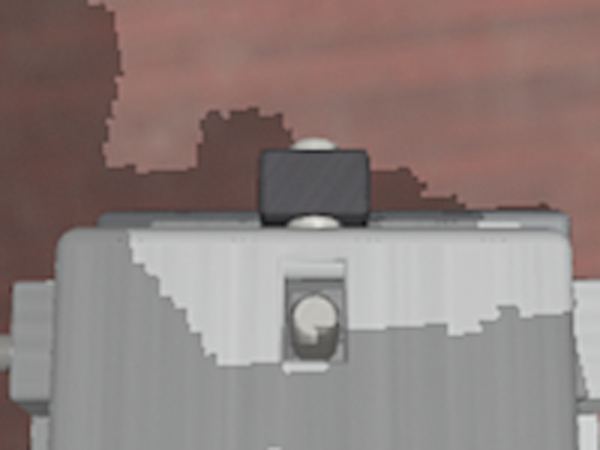

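>>> apply_moves(
  commands=[
    [50,0,0,0,0],
    [50,0.014,-0.001,-0.03,0],
    [50,0.014,-0.001,-0.03,0],
    [50,0,0,0,0],
  ],
  newtons=40,
)

```text
clock: 16.32
position: [0.6094, -0.2312, 0.1467]
ee_rot: [0.164, 3.135, -0.001]
force: [4.9, -0.5, -1.5]
width: 0.675
gripper_force: 40.0
```

Run:
```python
from h import *
pose();shot("wrist");tilt()
```

```text
t16.32 [ 0.6094 -0.2312  0.1467] yang(deg) 84.0 F [ 4.9 -0.5 -1.5] w 62.1 g 40.0 tilt [ 0.002 -0.001]
tcp in jig [ 2.1 -4.3 68.2]
plate top: slopes x,y and z0: [ 4.2000e-02 -3.0000e-03  4.1988e+01] 20833 y mid [-54.44273808  42.59317922] x low end -94.02456186002081
```

>>> apply_moves(
  commands=[
    [50,0.01,-0.001,-0.03,0],
    [50,0.01,-0.001,-0.03,0],
    [50,0.01,-0.001,-0.03,0],
    [50,0,0,0,0],
  ],
)

```text
clock: 16.88
position: [0.6097, -0.2313, 0.1403]
ee_rot: [-0.164, -3.136, 0.0]
force: [2.7, -1.1, -5.0]
width: 0.672
gripper_force: 40.0
```

Run:
```python
from h import *
pose();shot("wrist");tilt()
```

```text
t16.88 [ 0.6097 -0.2313  0.1403] yang(deg) 84.0 F [ 2.7 -1.1 -5. ] w 61.8 g 40.0 tilt [-0.001 -0.   ]
tcp in jig [-0.3 -4.3 62.2]
plate top: slopes x,y and z0: [ 5.6000e-02 -2.0000e-03  3.6079e+01] 20674 y mid [-54.47878856  42.46988934] x low end -92.48236425207709
```

>>> apply_moves(
  commands=[
    [50,0.012,-0.001,-0.03,0],
    [50,0.012,-0.001,-0.03,0],
    [50,0.012,-0.001,-0.03,0],
    [50,0,0,0,0],
  ],
)

```text
clock: 17.42
position: [0.6131, -0.2317, 0.137]
ee_rot: [0.165, 3.135, -0.0]
force: [1.6, 0.6, 8.4]
width: 0.672
gripper_force: 40.0
```

Run:
```python
from h import *
pose();shot("wrist");tilt()
```

```text
t17.43 [ 0.6131 -0.2317  0.137 ] yang(deg) 84.0 F [1.6 0.6 8.4] w 61.9 g 40.0 tilt [ 0.002 -0.   ]
tcp in jig [ 1.4 -4.4 57.8]
plate top: slopes x,y and z0: [ 6.0000e-03 -0.0000e+00  3.1803e+01] 21543 y mid [-54.50344199  42.6093007 ] x low end -92.54841814685417
```

>>> apply_moves(
  commands=[
    [50,0.01,-0.001,-0.025,0],
    [50,0.01,0,-0.025,0],
    [50,0.01,0,-0.025,0],
    [50,0,0,0,0],
  ],
)

```text
clock: 17.98
position: [0.6136, -0.2317, 0.1364]
ee_rot: [0.165, 3.135, 0.003]
force: [-16.8, 9.1, 49.1]
width: 0.674
gripper_force: 40.0
```

Run:
```python
from h import *
pose();shot("wrist");tilt()
```

```text
t17.98 [ 0.6136 -0.2317  0.1364] yang(deg) 84.0 F [-16.8   9.1  49.1] w 62.0 g 40.0 tilt [0.002 0.002]
tcp in jig [ 1.5 -4.5 57.1]
plate top: slopes x,y and z0: [6.0000e-03 0.0000e+00 3.1778e+01] 21595 y mid [-54.54932837  42.54721325] x low end -92.42266937209826
```

Hard stop: it's home. Relax the push, let go and retreat.

>>> apply_moves(
  commands=[
    [50,-0.025,0,0.06,0],
    [50,0,0,0,0],
    [75,0,0,0,0],
    [85,0,0,0,0],
    [90,0,0,0,0],
    [90,0,0,0,0],
    [90,0,0,0.3,0],
    [90,-0.1,0,0.6,0],
    [90,-0.6,0,0.8,0],
    [90,-0.8,0,0.4,0],
    [90,0,0,0,0],
  ],
)

```text
clock: 19.4
position: [0.5203, -0.2334, 0.2645]
ee_rot: [0.17, 3.133, -0.0]
force: [0.2, 0.8, -0.4]
width: 0.901
gripper_force: 0.0
```

Run:
```python
from h import *
pose();shot("wrist");save("wrist","pics/w10.png");Q=plate()
for x in range(-85,90,10):
    m=(abs(Q[...,0]-x)<3)&(abs(Q[...,1]+29)<8)&(Q[...,2]>10)
    if m.sum()>5: print(x,np.round(np.median(Q[m][:,2]),1),end="; ")
```

```text
t19.40 [ 0.5203 -0.2334  0.2645] yang(deg) 83.8 F [ 0.2  0.8 -0.4] w 82.9 g 0.0 tilt [ 0.004 -0.   ]
tcp in jig [-27.3 -14.5 210.6]
-85 31.4; -75 31.6; -65 31.5; -55 31.5; -45 31.5; -35 31.5; -25 282.4; -15 300.9; -5 67.0; 35 31.7; 45 31.4; 55 31.5;
```

View pics/w10.png

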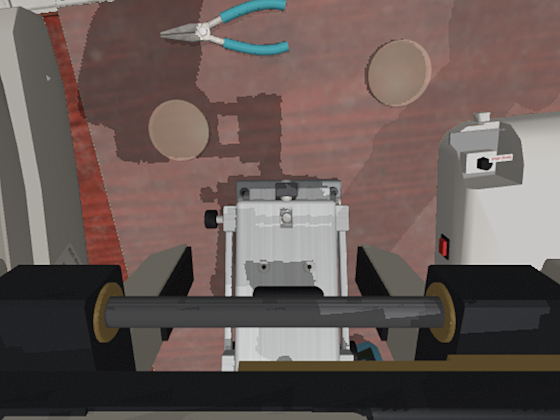

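The plate is flush: its top reads 31.5 mm at every point measured from x = -85 to +55, and the lower pin stands in the slot at (287,217). The gripper is clear of everything.

```bash
python3 -c "
from cell import arm
print(arm.sign_off())"
```

```text
the job is handed in; nothing more can be done
None
```

The job is handed in: at the last checks the lens blank lay flat on its seat between the stops (checked before the plate went on), and the drill plate was flush on both bars over both pins, released, with the arm clear and about 19 s used.

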